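Fit the tool rest to the wood lathe

TASK

Take the lathe's tool rest off its two deep hooks on the wooden rack: the hooks are bent out of true, so ease the bar up along them by feel, without wrenching them, and lift it past the tips before you draw it away. Then lower its post gently into the socket of the banjo on the lathe until the collar sits fully home, leave the bar parallel to the lathe bed, and let go. Leave the mallet, bowl and glue bottle where they are.

Things in the scene. Friction and masses are not known exactly. Their poses are not given: they have to be found in the camera images.
- rest_grip (a point): Middle of the bar of the tool rest, a plain steel T (about 0.55 kg) hung by its bar on the rack; grip it here from above, across the bar. The bar is a level round rod, 16 mm thick, 200 mm long. Axes: y along the bar, z up, x (as hung) to the uprights. Its middle 40 mm is a flat-sided block, also 16 mm thick, from 4 mm above to 26 mm below this point; a web 6 mm thick, 90 mm long under the bar reaches 18 mm below.
- rest_seat (a point): Centre of the underside of the tool rest's collar (30 mm across, 10 mm thick), 36 mm straight below rest_grip; axes as rest_grip.
- rest: The tool rest as a whole; origin and axes as rest_grip. Below the collar its round post, 16 mm thick and 70 mm long, ends 106 mm below the origin in a slightly tapered tip (11 mm across).
- hook_seat (a point): Point on the rack midway between its two hooks, 170 mm above the bench; the hung bar's axis lies 1.5 mm below it. z up, y along the hung bar, x towards the rack's uprights: -x is the way out. The hooks, of 8 mm steel rod 62 mm to either side in y, are Us 19 mm wide inside, with straight legs up to 64 mm above this point: the bar must rise 75 mm to clear the tips.
- rack: Wooden rack screwed to the bench; origin under its base (170 x 190 mm), axes as hook_seat. Its stiff hooks are both bent alike, leaning about the hung bar's axis outwards (away from the uprights) by up to 24 degrees; the lean is not measured nor shown by any axes here. Over 10 N from the bar on its way up wrenches them. Uprights: 280 mm tall, from 70 mm beyond the bar, open between.
- socket_mouth (a point): Centre of the mouth of the socket in the banjo, the green carrier of the tool rest on the lathe: top of an upright round boss 44 mm across, 199 mm above the bench. The bore is 18 mm wide, runs straight down, open below. z up; x points along the banjo's foot towards the bed, not always square to it. A lock handle sits on the -y side, 30 mm and more below.
- banjo: The banjo, fixed on the lathe's bed. Origin on the socket's axis, 84 mm below its mouth; axes as socket_mouth. More than 25 N from the rest counts as ramming.
- lathe_bed (a point): Point on the near top edge of the lathe's bed (the edge towards the robot), 115 mm above the bench and 150 mm from the bed's tailstock end. y runs along the bed (headstock at +y), x across it, away from the robot, z up. Bed 800 mm long, 110 mm wide; spindle line 55 mm in from this edge and 152 mm up. Tailstock up to 22 mm to +y of this point, chuck from 370 mm to +y.
- mallet: Bystander: round-headed wooden mallet lying on the bench, 225 mm long, 68 mm high; origin on the bench under its middle.
- bowl: Bystander: turned wooden bowl, 120 mm across, 50 mm high; origin under its middle.
- glue: Bystander: white glue bottle standing, 56 mm across, 150 mm high; origin under its middle.
Not all that is in view belongs to the job. What is meant by the rest is not blue or green, and is the larger of those in its own colour.

How it is judged:
On the way:
1. the tool rest has been drawn out clear of the hooks (x of rest_grip in the frame of hook_seat below -0.035 m and contact force between rest and rack below 0.1 N), for 0.1 s.
At the end, for the whole second after the job is handed in: The tool rest stands in the banjo's socket, let go and at rest, the collar's underside within 3 mm of the socket's mouth, upright within 0.04 rad, its bar parallel to the lathe bed within 0.1 rad (either way round) (distance between rest_seat and socket_mouth below 0.003 m and angle between rest's own z axis and vertical below 0.04 rad and angle between the y axis of rest_grip and the y axis of lathe_bed, either way round below 0.1 rad and linear speed of rest below 0.01 m/s and contact force between rest and rack below 0.1 N); the robot touches nothing.
It fails at once if the hooks are wrenched as the bar goes up along them: more than 10 N between rest and rack once the bar has risen 8 mm, or more than 30 N at all ((contact force between rest and rack above 10 N and z of rest_grip in the frame of hook_seat above 0.008 m) or contact force between rest and rack above 30 N).
It fails at once if the robot pushes the rack with more than 15 N (contact force between any of the fingers, the arm and rack above 15 N).
It fails at once if the rest is rammed or dropped into the banjo: more than 25 N between them (contact force between rest and banjo above 25 N).
It fails at once if a bystander is moved more than 20 mm (distance of any of mallet, bowl, glue from where it was at the start of the episode above 0.02 m).
It also fails if it takes over 72 s, if anything falls off the work surface, if the arm or the gripper's body presses on something with over 40 N, if the wrist force passes 120 N, or if a joint passes its speed limit or range.

ROBOT

A 7-joint arm with a two-finger parallel gripper is mounted at the origin on the work surface. World frame = base frame: x ahead of the robot, y to its left, z up, the work surface at z = 0. Lengths are in m, angles in rad, forces in N, time in s.
With the tool pointing down it reaches from about 0.4 to 0.85 m from the base axis. Payload 4.5 kg.
Tool frame: the origin (TCP) lies midway between the tips of the shut fingers; the grasp point (between the pads) lies 19 mm behind it; z points along the fingers, y is the direction in which the jaws open and shut (so a half turn about z gives the same grasp; the last joint's range is limited). The gripper opens to 88 mm and grips with 3 to 60 N. Pads are 18 mm wide; open, the fingers measure 123 mm over their backs; the gripper's body (75 mm by 187 mm) begins 45 mm behind the grasp point.
Start: joints at [1.329, 0.689, -0.195, 1.565, 0.157, 0.902, -0.215], TCP at [0.17, -0.601, 0.239] pointing down, gripper open.
Joint ranges: [-3.01, 3.01], [-0.46, 2.08], [-1.47, 1.51], [0.13, 2.56], [-1, 4.14], [0.04, 2.09], [-2.66, 2.66]. Speed limits (rad/s): [2.57, 2.57, 3.14, 3.14, 3.14, 3.14, 3.14].

INTERFACE

Orientations are given as a unit quaternion [x, y, z, w].
In Python, from plant import r gives the robot as it stands. The module is installed in compiled form; this text tells all that it offers.
- The arm moves only by the shell command python3 -m jog 'ROWS' [FORCE]. ROWS is JSON, a list of rows, each an object with "translation": the shift along the tool's x, y, z in units of 40 mm (1.0 is 40 mm), a list of three; "twist": the turn about the tool's z in units of 6 degrees (1.0 is 6 degrees); "claw": the opening in per cent of the stroke, from 0 (shut) to 100 (fully open). A call has 1 to 20 rows; each row shifts and turns the commanded pose from where the row before left it, along the tool's axes as they then stand; what a row does not reach is not made up. A row lasts 1/12 s, in which the tool goes at most 41.7 mm and 7.16 degrees, less where a joint would pass 70% of its speed; a pose out of reach is approached as far as the arm can. A call is refused whole if a number of a shift passes 1 or a number of a turn 1, either way. A call with a gripper value outside its range is refused whole. The fingers move at their own pace and stop on an object; FORCE is the grip in N (left out, the last holds). Time passes only in rows, so rows that do not move let the fingers close. It gives the time, the measured TCP pose, the force and the opening at its end, in the units of the state.
- r.get_state(): the state, without advancing time (a new reading comes with each control period).
- r.snapshot(name): name is "side" or "top" or "wrist"; returns a dict with "img" (420x560x3 uint8, red, green, blue), "fx", "fy", "cx", "cy" (pixels), "dist_coeffs" ([k1, k2, p1, p2, k3] as OpenCV has them; the pictures are not rectified), "origin" and "rotation" of the camera in the world; the wrist camera has in their place "T_tool_cam" (4x4, takes a point from camera to tool coordinates, whose origin is the TCP and whose axes are the flange's). Camera axes: x right, y up, looking along -z (the intrinsics and any distortion apply to the point x, -y, -z); pixel columns grow to the right and rows downward; lengths in m; the calibration is good to about 2 mm. A picture is of the moment at which its call begins: read the wrist's pose just before it. There is no depth.
- r.finish_job(): hands the job in, once; it reports no verdict.
Trained networks look in the newest picture that a camera, given by its name, has taken for a name from the list of things; names that differ only in an ending like _2 or _b are one class to them, and where a whole thing is asked for, a point or a joint stands for the part that bears it (a point fixed in the world has none). Each returns a list of dicts, best first, with "confidence" (0 to 1); they miss things now and then, are a little off and sometimes report something else, mostly with a low value. They report only what shows in the picture. A call takes as long as a camera call. They do not tell look-alikes from the thing itself.
- r.spot_in(label, camera): "rect" ([left, top, right, bottom] in pixels, round what is visible of it).
- r.spot_point(label, camera): "location" ([row, column] in pixels: a listed point, or the origin of a listed thing).
The state is a dict: "clock": time; "q": joint angles; "qd": joint speeds; "joint_torque": joint torques, N m; "tool_pos": TCP position; "eef_rot": TCP orientation; "contact_force": force on the tool from outside, world axes, zero at the start; "moment": the same for the moment, N m; "opening": opening from 0.0 (shut) to 1.0 (fully open).
Only numpy, scipy, OpenCV 4.12 (cv2) and the standard library are available. Lean on these libraries where they do the work, as an engineer would, in place of code of your own. Each camera call takes 0.05 s, during which the arm holds its last target. There are 200 camera calls.

## Working session

There is one attempt and no reset: what is moved stays moved. The work goes in short steps, Python scripts to look and compute and a shell command to move; the robot and the scene stay as the last step left them, time stands still between calls to the robot, and variables do not carry over. Pictures are saved under pics/ and viewed, about 8 in all and at most 12, crops included, and the job is handed in when it is done.

```bash
mkdir -p pics
cat > h.py <<'E'
import numpy as np, cv2
from scipy.spatial.transform import Rotation as R
from plant import r
def snap(n):
    st=r.get_state(); s=r.snapshot(n)
    if 'origin' in s: o=np.array(s['origin']);M=np.array(s['rotation'])
    else:
        T=np.array(s['T_tool_cam']);Rt=R.from_quat(st['eef_rot']).as_matrix()
        M=Rt@T[:3,:3];o=np.array(st['tool_pos'])+Rt@T[:3,3]
    if M.shape!=(3,3): M=R.from_quat(M).as_matrix()
    s['o']=o;s['M']=M;s['K']=np.array([[s['fx'],0,s['cx']],[0,s['fy'],s['cy']],[0,0,1.]]);s['d']=np.array(s['dist_coeffs'],float)
    return s
def ray(s,row,col):
    u=cv2.undistortPoints(np.array([[[col,row]]],float),s['K'],s['d'])[0,0]
    v=s['M']@np.array([u[0],-u[1],-1]);return s['o'],v/np.linalg.norm(v)
def atz(s,row,col,z):
    o,v=ray(s,row,col);return o+v*(z-o[2])/v[2]
def tri(rs):
    A=0;b=0
    for o,v in rs:
        P=np.eye(3)-np.outer(v,v);A=A+P;b=b+P@o
    x=np.linalg.solve(A,b);return x,[np.linalg.norm((np.eye(3)-np.outer(v,v))@(x-o)) for o,v in rs]
def proj(s,p):
    c=s['M'].T@(np.array(p,float)-s['o']);c=np.array([c[0],-c[1],-c[2]])
    q=cv2.projectPoints(c.reshape(1,3),np.zeros(3),np.zeros(3),s['K'],s['d'])[0][0,0];return q[1],q[0]
def save(s,name,crop=None,f=1):
    im=s['img'][:,:,::-1]
    if crop: a,b,c,d=crop;im=im[a:b,c:d]
    cv2.imwrite('pics/'+name,cv2.resize(im,None,fx=f,fy=f,interpolation=cv2.INTER_CUBIC))
E
python3 - <<'E'
from h import *
ims=[]
for n in ['side','top']:
    s=snap(n);print(n,s['o'].round(3),s['M'].round(2).tolist());save(s,n+'0.png',None,1.4)
    for l in ['rest_grip','rest_seat','hook_seat','rack','socket_mouth','banjo','lathe_bed','mallet','bowl','glue']:
        print(l,[(np.round(x['location']).tolist(),round(x['confidence'],2)) for x in r.spot_point(l,n)][:4])
print(r.get_state())
E
```

```text
side [-0.135  0.901  1.085] [[-0.8, 0.37, -0.47], [-0.59, -0.53, 0.61], [-0.02, 0.77, 0.64]]
rest_grip [([161.0, 407.0], 0.72), ([149.0, 274.0], 0.69), ([152.0, 325.0], 0.67), ([203.0, 360.0], 0.62)]
rest_seat [([164.0, 332.0], 0.86), ([152.0, 325.0], 0.73), ([169.0, 407.0], 0.69), ([159.0, 273.0], 0.69)]
hook_seat [([155.0, 323.0], 0.62), ([304.0, 262.0], 0.48)]
rack [([195.0, 314.0], 0.72)]
socket_mouth [([209.0, 220.0], 0.69)]
banjo [([228.0, 226.0], 0.92), ([153.0, 330.0], 0.19)]
lathe_bed [([199.0, 229.0], 0.76)]
mallet [([352.0, 226.0], 0.64)]
bowl [([263.0, 303.0], 0.92)]
glue [([302.0, 259.0], 0.97), ([154.0, 323.0], 0.73)]
top [0.506 0.007 1.278] [[0.02, 1.0, -0.05], [-1.0, 0.02, -0.0], [0.0, 0.05, 1.0]]
rest_grip [([219.0, 366.0], 0.97), ([291.0, 430.0], 0.74), ([259.0, 254.0], 0.59), ([280.0, 333.0], 0.54)]
rest_seat [([219.0, 364.0], 0.9), ([280.0, 332.0], 0.82), ([290.0, 427.0], 0.8), ([247.0, 194.0], 0.4)]
hook_seat [([220.0, 369.0], 0.85)]
rack [([212.0, 355.0], 0.69)]
socket_mouth [([190.0, 203.0], 0.57), ([221.0, 371.0], 0.42)]
banjo [([191.0, 210.0], 0.68)]
lathe_bed []
mallet [([264.0, 132.0], 0.93)]
bowl [([258.0, 254.0], 0.7)]
glue [([250.0, 193.0], 0.95)]
{'clock': 1.1, 'q': array([ 1.32878163,  0.68912709, -0.19458196,  1.56530076,  0.1573085 ,
        0.902506  , -0.21509569]), 'qd': array([ 4.37613633e-05, -1.25650505e-03, -2.90367577e-05,  6.96127039e-04,
       -1.04327662e-03,  2.11462614e-03, -8.27323471e-04]), 'joint_torque': array([ 1.31900411e-03, -5.27497852e+01, -1.26806170e+00, -1.53745669e+01,
       -5.22022310e-02, -8.25248953e-04,  3.01963485e-05]), 'tool_pos': array([ 0.17022443, -0.60139125,  0.23872513]), 'eef_rot': array([ 9.90504598e-01,  1.37479603e-01, -4.30114753e-07,  2.17630878e-05]), 'contact_force': array([-0.59803151, -0.0076017 , -0.32761604]), 'moment': array([0.0147354 , 0.03728265, 0.01371256]), 'opening': 1.000900005403093}
```

View pics/side0.png

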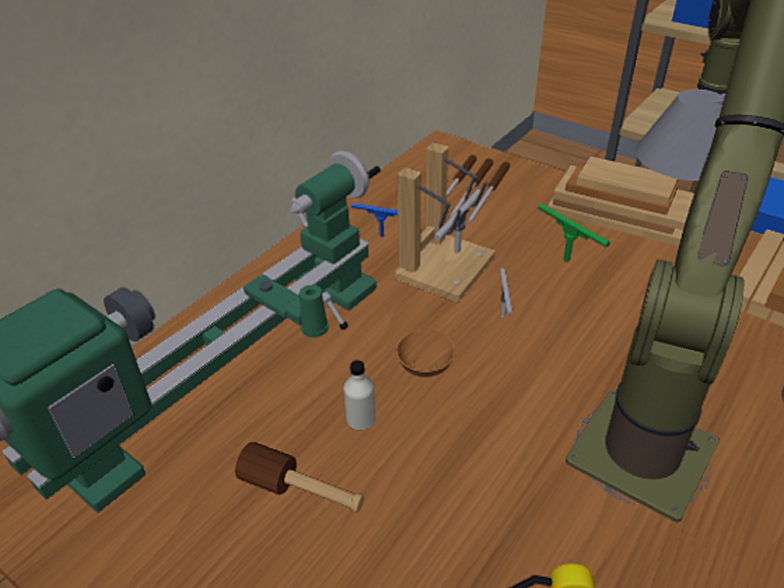

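View pics/top0.png

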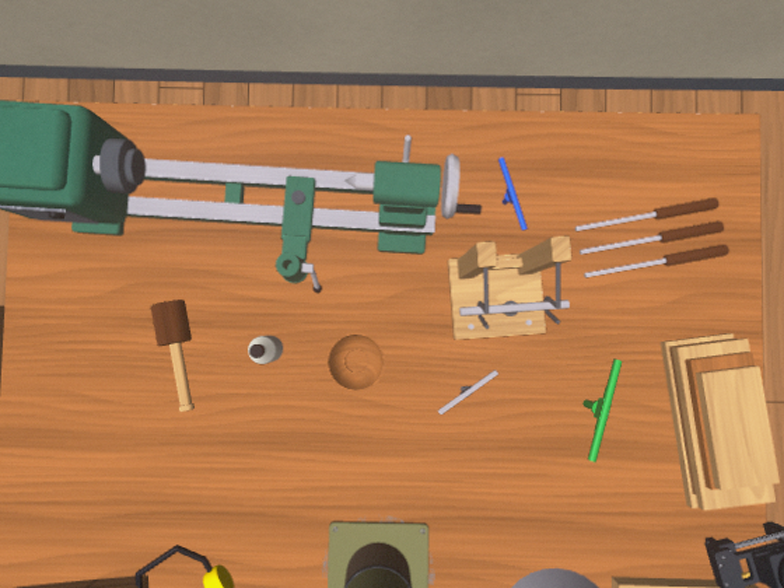

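The side picture shows the hung steel T at about (460,220) in the rack's hooks. The top picture shows it at (515,308), with the banjo socket at (291,265).

There are four T-rests in the top view:
- Steel on the rack (515,308)
- Small steel on the bench (467,392)
- Green (605,410)
- Blue (512,195)

The one on the rack fits: it is steel, hung, and the larger of the two steel ones. I'll confirm it with a crop.

Run:
```python
from h import *
t=snap('top');g=r.spot_point('rest_grip','top')[0]['location'];m=r.spot_point('socket_mouth','top')[0]['location'];lb=r.spot_point('lathe_bed','top');hk=r.spot_point('hook_seat','top')
print('rest',atz(t,*g,.1685),'hook',[atz(t,*h['location'],.17) for h in hk[:1]])
print('ends',atz(t,312/1.4,461/1.4,.1685),atz(t,304.5/1.4,570/1.4,.1685),'small ends',atz(t,412/1.4,441/1.4,.07),atz(t,374/1.4,497/1.4,.07))
print('mouth',m,atz(t,*m,.199),'eye',atz(t,265/1.4,291/1.4,.199))
# bed near edge
print('bed edge',atz(t,214/1.4,130/1.4,.115),atz(t,231/1.4,375/1.4,.115))
print('bed far?',atz(t,160/1.4,146/1.4,.115),atz(t,172/1.4,345/1.4,.115))
print('glue',atz(t,250,193,0),'bowl',atz(t,258,254,0))
s=snap('side');
a=s['img'][85:235,240:440];b=t['img'][160:310,300:500]
im=np.hstack([a,b])[:,:,::-1];cv2.imwrite('pics/c1.png',cv2.resize(im,None,fx=2,fy=2,interpolation=2))
```

```text
rest [ 0.55065108 -0.23696885  0.1685    ] hook [array([ 0.54814478, -0.24359959,  0.17      ])]
ends [ 0.53688812 -0.14606908  0.1685    ] [ 0.55455018 -0.34634526  0.1685    ] small ends [ 0.34001242 -0.12215202  0.07      ] [ 0.41731713 -0.23283793  0.07      ]
mouth [189.9, 202.9] [0.61304151 0.17753844 0.199     ] eye [0.61483595 0.16510615 0.199     ]
bed edge [0.71651264 0.4917549  0.115     ] [0.69285128 0.0157272  0.115     ]
bed far? [0.8231699 0.46472   0.115    ] [0.80775959 0.07658118 0.115     ]
glue [0.45356806 0.23334065 0.        ] bowl [0.43330414 0.05225518 0.        ]
```

View pics/c1.png

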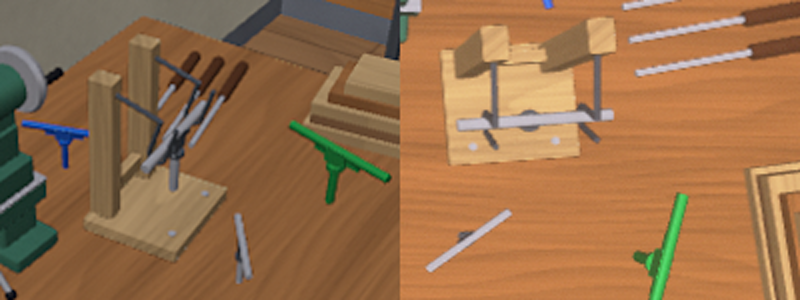

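Confirmed. The steel T on the hooks measures 0.20 m and the one on the bench about 0.135 m, so the rack one is the target. I'll raise the arm and turn the jaws across the bar (79° in world).

```bash
python3 -m jog '[{"translation":[0,0,-0.9],"twist":-0.7,"claw":100},{"translation":[0,0,-0.9],"twist":-0.7,"claw":100},{"translation":[0,0,-0.9],"twist":-0.7,"claw":100},{"translation":[0,0,-0.5],"twist":-0.7,"claw":100},{"translation":[0,0,0],"twist":-0.9,"claw":100},{"translation":[0,0,0],"twist":-0.9,"claw":100},{"translation":[0,0,0],"twist":-0.9,"claw":100},{"translation":[0,0,0],"twist":-0.9,"claw":100},{"translation":[0,0,0],"twist":-0.9,"claw":100},{"translation":[0,0,0],"twist":-0.9,"claw":100},{"translation":[0,0,0],"twist":-0.9,"claw":100},{"translation":[0,0,0],"twist":-0.9,"claw":100},{"translation":[0,0,0],"twist":-0.9,"claw":100},{"translation":[0,0,0],"twist":-0.9,"claw":100},{"translation":[0,0,0],"twist":-0.9,"claw":100},{"translation":[0,0,0],"twist":-0.5,"claw":100},{"translation":[0,0,0],"twist":0,"claw":100},{"translation":[0,0,0],"twist":0,"claw":100}]'; python3 -c "
from h import *
print(r.get_state()['q'])"
```

```text
clock: 2.9
tool_pos: [0.1701, -0.6014, 0.3666]
eef_rot: [0.676, 0.737, 0.0, -0.0]
contact_force: [-0.1, 0.4, -0.4]
opening: 1.002
[ 1.5273293   0.61522321 -0.58106358  1.36657483  0.33918342  1.25910086
  1.01276121]
```

```bash
python3 -m jog '[{"translation":[0.4,0.5,0],"twist":0,"claw":100},{"translation":[0.58,0.73,0],"twist":0,"claw":100},{"translation":[0.58,0.73,0],"twist":0,"claw":100},{"translation":[0.58,0.73,0],"twist":0,"claw":100},{"translation":[0.58,0.73,0],"twist":0,"claw":100},{"translation":[0.58,0.73,0],"twist":0,"claw":100},{"translation":[0.58,0.73,0],"twist":0,"claw":100},{"translation":[0.58,0.73,0],"twist":0,"claw":100},{"translation":[0.58,0.73,0],"twist":0,"claw":100},{"translation":[0.58,0.73,0],"twist":0,"claw":100},{"translation":[0.58,0.73,0],"twist":0,"claw":100},{"translation":[0.58,0.73,0],"twist":0,"claw":100},{"translation":[0.58,0.73,0],"twist":0,"claw":100},{"translation":[0.58,0.7,0],"twist":0,"claw":100},{"translation":[0.2,0.22,0],"twist":0,"claw":100},{"translation":[0,0,0],"twist":0,"claw":100},{"translation":[0,0,0],"twist":0,"claw":100},{"translation":[0,0,0],"twist":0,"claw":100}]'
python3 - <<'E'
from h import *
print(r.get_state()['q'])
s=snap('wrist');print(s['o'],s['M'].round(2).tolist());save(s,'w1.png',None,1.4)
for l,z in [('rest_grip',.1685),('hook_seat',.17)]:
    print(l,[(np.round(x['location']).tolist(),round(x['confidence'],2),atz(s,*x['location'],z).round(4)) for x in r.spot_point(l,'wrist')][:3])
E
```

```text
clock: 4.4
tool_pos: [0.5462, -0.2436, 0.3665]
eef_rot: [0.677, 0.736, -0.001, 0.0]
contact_force: [-0.5, 0.5, -0.3]
opening: 1.004
[ 0.67479846  0.57426618 -0.59905081  1.45137136  0.33438565  1.21946414
  0.11895693]
[ 0.53971193 -0.16372283  0.51261133] [[1.0, -0.08, -0.03], [0.08, 0.95, 0.31], [-0.0, -0.31, 0.95]]
rest_grip [([188.0, 436.0], 0.85, array([ 0.7309, -0.2373,  0.1685])), ([178.0, 281.0], 0.64, array([ 0.5472, -0.2417,  0.1685])), ([277.0, 146.0], 0.61, array([ 0.3842, -0.3873,  0.1685]))]
hook_seat [([176.0, 279.0], 0.76, array([ 0.5452, -0.2393,  0.17  ]))]
```

View pics/w1.png

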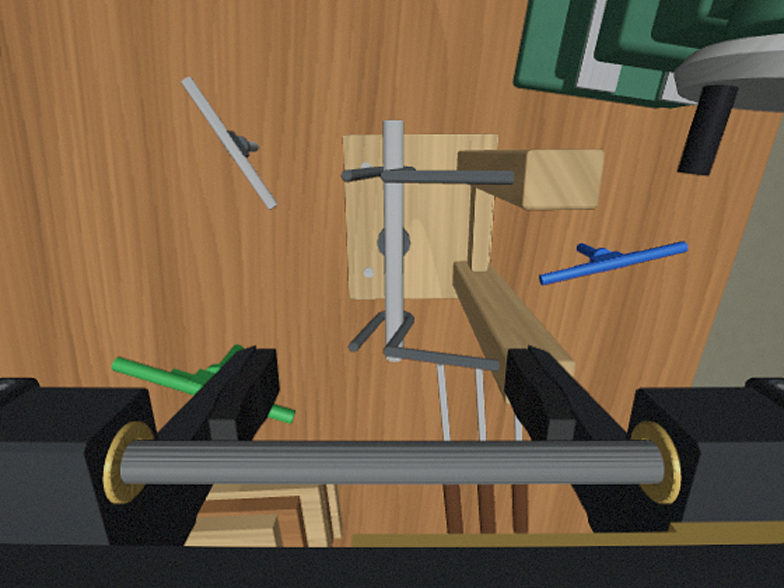

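The wrist view shows the bar from (393,122) to (394,358). The outer hook tips are at about (347,176) and (353,348), and one upright's top is at (565,180). I'll work out the lean and the centre.

```bash
cat > lean.py <<'E'
from h import *
from scipy.optimize import minimize_scalar
s=snap('wrist')
e=[atz(s,124/1.4,393/1.4,.1685),atz(s,356/1.4,394/1.4,.1685)];print(e)
d=e[0]-e[1];print('len',np.linalg.norm(d),'yaw',np.degrees(np.arctan2(-d[0],d[1])),'mid',(e[0]+e[1])/2)
yaw=np.radians(5.0);X=np.array([np.cos(yaw),np.sin(yaw),0]);Y=np.array([-np.sin(yaw),np.cos(yaw),0])
c=(e[0]+e[1])/2
for row,col,sg,side in [(176,345,-1,1),(349,352,-1,-1),(176,383,1,1),(351,387,1,-1)]:
    best=[]
    for th in np.radians(np.arange(-5,31)):
        u=sg*13.5e-3;w=.0655
        p=c+X*(u*np.cos(th)-w*np.sin(th))+Y*side*.062+np.array([0,0,u*np.sin(th)*1+w*np.cos(th)])
        if sg<0: p=c+X*(u*np.cos(th)-w*np.sin(th))+Y*side*.062+np.array([0,0,w*np.cos(th)+u*np.sin(th)])
        q=proj(s,p);best.append((np.hypot(q[0]-row/1.4,q[1]-col/1.4),round(np.degrees(th)),np.round(np.array(q)*1.4)))
    print(sg,side,sorted(best,key=lambda b:b[0])[0])
print('upright inner',atz(s,208/1.4,560/1.4,.28),'outer',atz(s,150/1.4,565/1.4,.28),'2nd inner',atz(s,362/1.4,560/1.4,.28))
E
python3 lean.py
```

```text
[array([ 0.53911919, -0.14418422,  0.1685    ]), array([ 0.55662166, -0.33897558,  0.1685    ])]
len 0.19557609256043074 yaw 5.134375661506866 mid [ 0.54787043 -0.2415799   0.1685    ]
-1 1 (np.float64(0.8656579791080714), 17, array([177., 345.]))
-1 -1 (np.float64(0.3727762815680114), 16, array([349., 352.]))
1 1 (np.float64(1.37995956726328), 18, array([178., 382.]))
1 -1 (np.float64(2.084333219880484), 16, array([354., 387.]))
upright inner [ 0.63377507 -0.18545453  0.28      ] outer [ 0.63025309 -0.15548209  0.28      ] 2nd inner [ 0.65316185 -0.27785431  0.28      ]
```

Lean is about 16.5°, and the four leg ends agree. The rest's centre is at about (0.548, -0.242), and the gap between the uprights is ±47 mm. I'll descend to TCP z = 0.148, which keeps the tips above the collar.

```bash
python3 -m jog '[{"translation":[0.04,0.05,0.3],"twist":0,"claw":100},{"translation":[0,0,0.6],"twist":0,"claw":100},{"translation":[0,0,0.6],"twist":0,"claw":100},{"translation":[0,0,0.6],"twist":0,"claw":100},{"translation":[0,0,0.6],"twist":0,"claw":100},{"translation":[0,0,0.6],"twist":0,"claw":100},{"translation":[0,0,0.5],"twist":0,"claw":100},{"translation":[0,0,0.4],"twist":0,"claw":100},{"translation":[0,0,0.4],"twist":0,"claw":100},{"translation":[0,0,0.4],"twist":0,"claw":100},{"translation":[0,0,0.25],"twist":0,"claw":100},{"translation":[0,0,0.2],"twist":0,"claw":100},{"translation":[0,0,0],"twist":0,"claw":100},{"translation":[0,0,0],"twist":0,"claw":100},{"translation":[0,0,0],"twist":0,"claw":60}]'
```

```text
clock: 5.85
tool_pos: [0.55, -0.24, 0.1496]
eef_rot: [0.676, 0.737, 0.0, 0.001]
contact_force: [0.4, 1.3, -0.3]
opening: 0.948
```

```bash
python3 -m jog '[{"translation":[-0.04,-0.04,0.04],"twist":0,"claw":50},{"translation":[0,0,0],"twist":0,"claw":35},{"translation":[0,0,0],"twist":0,"claw":30},{"translation":[0,0,0],"twist":0,"claw":25},{"translation":[0,0,0],"twist":0,"claw":20},{"translation":[0,0,0],"twist":0,"claw":10},{"translation":[0,0,0],"twist":0,"claw":10},{"translation":[0,0,0],"twist":0,"claw":0},{"translation":[0,0,0],"twist":0,"claw":0},{"translation":[0,0,0],"twist":0,"claw":0},{"translation":[0,0,0],"twist":0,"claw":0},{"translation":[0,0,0],"twist":0,"claw":0}]' 4;  python3 -c "
from h import *
s=r.get_state();print(s['contact_force'],s['opening'],s['tool_pos'])"
```

```text
clock: 6.85
tool_pos: [0.5477, -0.2415, 0.1471]
eef_rot: [0.676, 0.737, -0.0, -0.0]
contact_force: [-0.3, 0.4, -0.5]
opening: 0.181
[-0.28778223  0.40191748 -0.49709834] 0.1805155927651888 [ 0.54774938 -0.24148817  0.14712297]
```

Block gripped (16 mm) with no side force. I'll firm up the grip and start easing it up along the lean.

```bash
python3 -m jog '[{"translation":[0,0,0],"twist":0,"claw":0},{"translation":[0,0,0],"twist":0,"claw":0},{"translation":[0,0,0],"twist":0,"claw":0},{"translation":[0,0,-0.04],"twist":0,"claw":0},{"translation":[0,-0.01,-0.04],"twist":0,"claw":0},{"translation":[0,-0.01,-0.04],"twist":0,"claw":0},{"translation":[0,-0.01,-0.04],"twist":0,"claw":0},{"translation":[0,0,0],"twist":0,"claw":0},{"translation":[0,0,0],"twist":0,"claw":0},{"translation":[0,0,0],"twist":0,"claw":0},{"translation":[0,0,0],"twist":0,"claw":0}]' 45;  python3 -c "
from h import *
s=r.get_state();print(s['contact_force'],s['moment'],s['opening'],s['tool_pos'])"
```

```text
clock: 7.77
tool_pos: [0.5466, -0.2416, 0.1534]
eef_rot: [0.676, 0.737, -0.0, -0.0]
contact_force: [-0.4, -0.1, -5.2]
opening: 0.179
[-0.43919935 -0.14200359 -5.23444758] [-0.05454949 -0.11456167  0.02182342] 0.17865614524138304 [ 0.54661194 -0.24157523  0.15342997]
```

```bash
python3 -m jog '[{"translation":[0,-0.018,-0.06],"twist":0,"claw":0},{"translation":[0,-0.018,-0.06],"twist":0,"claw":0},{"translation":[0,-0.018,-0.06],"twist":0,"claw":0},{"translation":[0,-0.018,-0.06],"twist":0,"claw":0},{"translation":[0,0,0],"twist":0,"claw":0},{"translation":[0,0,0],"twist":0,"claw":0},{"translation":[0,0,0],"twist":0,"claw":0}]';  python3 -c "
from h import *
s=r.get_state();print(s['contact_force'],s['moment'],s['opening'],s['tool_pos'])"
```

```text
clock: 8.35
tool_pos: [0.5438, -0.2419, 0.1631]
eef_rot: [0.676, 0.737, -0.0, 0.0]
contact_force: [-0.1, 0.1, -5.1]
opening: 0.18
[-0.113651    0.10776471 -5.06532475] [-0.05875192 -0.08572891 -0.00485659] 0.18020665768531158 [ 0.54377281 -0.24186869  0.16314459]
```

```bash
python3 -m jog '[{"translation":[0,-0.024,-0.08],"twist":0,"claw":0},{"translation":[0,-0.024,-0.08],"twist":0,"claw":0},{"translation":[0,-0.024,-0.08],"twist":0,"claw":0},{"translation":[0,-0.024,-0.08],"twist":0,"claw":0},{"translation":[0,0,0],"twist":0,"claw":0},{"translation":[0,0,0],"twist":0,"claw":0},{"translation":[0,0,0],"twist":0,"claw":0}]';  python3 -c "
from h import *
s=r.get_state();print(s['contact_force'],s['moment'],s['opening'],s['tool_pos'])"
```

```text
clock: 8.93
tool_pos: [0.5399, -0.2422, 0.1759]
eef_rot: [0.676, 0.737, -0.0, 0.0]
contact_force: [-0.4, -0.9, -5.3]
opening: 0.179
[-0.36904412 -0.85976581 -5.28776974] [-0.06110459 -0.10521377 -0.03071154] 0.17907920955527545 [ 0.53994389 -0.24220472  0.17594513]
```

```bash
python3 -m jog '[{"translation":[0,-0.024,-0.08],"twist":0,"claw":0},{"translation":[0,-0.024,-0.08],"twist":0,"claw":0},{"translation":[0,-0.024,-0.08],"twist":0,"claw":0},{"translation":[0,-0.024,-0.08],"twist":0,"claw":0},{"translation":[0,0,0],"twist":0,"claw":0},{"translation":[0,0,0],"twist":0,"claw":0},{"translation":[0,0,0],"twist":0,"claw":0}]';  python3 -c "
from h import *
s=r.get_state();print(s['contact_force'],s['moment'],s['opening'],s['tool_pos'])"
```

```text
clock: 9.52
tool_pos: [0.5361, -0.2425, 0.1887]
eef_rot: [0.676, 0.737, -0.0, 0.0]
contact_force: [-0.6, 0.5, -4.9]
opening: 0.179
[-0.56163381  0.52047569 -4.92859048] [ 0.02930146 -0.09468569 -0.0191175 ] 0.17869973650063442 [ 0.53610061 -0.24254977  0.18874205]
```

```bash
python3 -m jog '[{"translation":[0,-0.018,-0.06],"twist":0,"claw":0},{"translation":[0,-0.018,-0.06],"twist":0,"claw":0},{"translation":[0,-0.018,-0.06],"twist":0,"claw":0},{"translation":[0,-0.018,-0.06],"twist":0,"claw":0},{"translation":[0,0,0],"twist":0,"claw":0},{"translation":[0,0,0],"twist":0,"claw":0},{"translation":[0,0,0],"twist":0,"claw":0}]';  python3 -c "
from h import *
for i in range(3): s=r.get_state();print(s['contact_force'],s['moment'],s['opening'],s['tool_pos'])"
```

```text
clock: 10.1
tool_pos: [0.5333, -0.2428, 0.1984]
eef_rot: [0.676, 0.737, -0.0, 0.0]
contact_force: [0.2, -0.1, -5.3]
opening: 0.179
[ 0.23393452 -0.08370892 -5.3117894 ] [-0.07117052 -0.12142191  0.00026328] 0.1785789206559834 [ 0.53327378 -0.2427885   0.19836043]
[ 0.23393452 -0.08370892 -5.3117894 ] [-0.07117052 -0.12142191  0.00026328] 0.1785789206559834 [ 0.53327378 -0.2427885   0.19836043]
[ 0.23393452 -0.08370892 -5.3117894 ] [-0.07117052 -0.12142191  0.00026328] 0.1785789206559834 [ 0.53327378 -0.2427885   0.19836043]
```

```bash
python3 -m jog '[{"translation":[0,-0.018,-0.06],"twist":0,"claw":0},{"translation":[0,-0.018,-0.06],"twist":0,"claw":0},{"translation":[0,-0.018,-0.06],"twist":0,"claw":0},{"translation":[0,-0.018,-0.06],"twist":0,"claw":0},{"translation":[0,-0.018,-0.06],"twist":0,"claw":0},{"translation":[0,0,0],"twist":0,"claw":0},{"translation":[0,0,0],"twist":0,"claw":0}]';  python3 -c "
from h import *
s=r.get_state();print(s['contact_force'],s['moment'],s['opening'],s['tool_pos'])"
```

```text
clock: 10.68
tool_pos: [0.5298, -0.2432, 0.2105]
eef_rot: [0.676, 0.737, 0.0, 0.0]
contact_force: [0.1, -0.2, -5.6]
opening: 0.176
[ 0.07353733 -0.23340504 -5.57517328] [-0.05005579 -0.10493003 -0.00363055] 0.17626598585147393 [ 0.5297562  -0.24316437  0.21054996]
```

```bash
python3 -m jog '[{"translation":[0,-0.018,-0.06],"twist":0,"claw":0},{"translation":[0,-0.018,-0.06],"twist":0,"claw":0},{"translation":[0,-0.018,-0.06],"twist":0,"claw":0},{"translation":[0,-0.018,-0.06],"twist":0,"claw":0},{"translation":[0,-0.018,-0.06],"twist":0,"claw":0},{"translation":[0,0,0],"twist":0,"claw":0},{"translation":[0,0,0],"twist":0,"claw":0}]';  python3 -c "
from h import *
s=r.get_state();print(s['contact_force'],s['moment'],s['opening'],s['tool_pos'])"
```

```text
clock: 11.27
tool_pos: [0.5262, -0.2435, 0.2226]
eef_rot: [0.676, 0.737, 0.0, 0.0]
contact_force: [-0.3, 0.4, -5.7]
opening: 0.178
[-0.33495384  0.35957586 -5.72657249] [-0.05249556 -0.10790637 -0.00514801] 0.17782860339524068 [ 0.52618509 -0.24345394  0.22255514]
```

Clear of the tips with no side force at any point. I'll rise further, then draw it out.

```bash
python3 -m jog '[{"translation":[0,-0.05,-0.15],"twist":0,"claw":0},{"translation":[0,-0.03,-0.3],"twist":0,"claw":0},{"translation":[0,0,-0.5],"twist":0,"claw":0},{"translation":[0,0,-0.6],"twist":0,"claw":0},{"translation":[0,0,-0.6],"twist":0,"claw":0},{"translation":[0,-0.3,-0.5],"twist":0,"claw":0},{"translation":[0,-0.6,-0.2],"twist":0,"claw":0},{"translation":[0,-0.6,0],"twist":0,"claw":0},{"translation":[0,-0.3,0],"twist":0,"claw":0},{"translation":[0,0,0],"twist":0,"claw":0},{"translation":[0,0,0],"twist":0,"claw":0},{"translation":[0,0,0],"twist":0,"claw":0},{"translation":[0,0,0],"twist":0,"claw":0}]'
python3 - <<'E'
from h import *
s=snap('wrist');save(s,'w2.png')
print([(x['location'],x['confidence'],atz(s,*x['location'],.199)) for x in r.spot_point('socket_mouth','wrist')][:2])
print(r.get_state()['contact_force'],r.get_state()['q'])
E
```

```text
clock: 12.35
tool_pos: [0.4524, -0.2495, 0.3367]
eef_rot: [0.675, 0.738, 0.001, 0.001]
contact_force: [0.3, 0.8, -5.6]
opening: 0.177
[]
[ 0.38224868  0.87700298 -5.12731656] [ 0.81914145  0.47814158 -0.6304204   1.73831895  0.32133922  1.02969318
  0.16291734]
```

```bash
python3 -m jog '[{"translation":[0,0,-0.1],"twist":0.4,"claw":0},{"translation":[0,0,0],"twist":0.5,"claw":0},{"translation":[0,0,0],"twist":0.37,"claw":0},{"translation":[0.4,0,0],"twist":0,"claw":0},{"translation":[0.7,0,0],"twist":0,"claw":0},{"translation":[0.8,0,0],"twist":0,"claw":0},{"translation":[0.8,0,0],"twist":0,"claw":0},{"translation":[0.8,0.2,0],"twist":0,"claw":0},{"translation":[0.8,0.3,0],"twist":0,"claw":0},{"translation":[0.8,0.4,0],"twist":0,"claw":0},{"translation":[0.8,0.4,0],"twist":0,"claw":0},{"translation":[0.8,0.5,0],"twist":0,"claw":0},{"translation":[0.8,0.6,0],"twist":0,"claw":0},{"translation":[0.7,0.6,0],"twist":0,"claw":0},{"translation":[0.4,0.4,0],"twist":0,"claw":0},{"translation":[0.1,0.24,0],"twist":0,"claw":0},{"translation":[0,0,0],"twist":0,"claw":0},{"translation":[0,0,0],"twist":0,"claw":0},{"translation":[0,0,0],"twist":0,"claw":0}]'
python3 - <<'E'
from h import *
s=snap('wrist');save(s,'w3.png',None,1.4)
print([(x['location'],x['confidence'],atz(s,*x['location'],.199)) for x in r.spot_point('socket_mouth','wrist')][:2])
print(r.get_state()['contact_force'],r.get_state()['q'])
E
```

```text
clock: 14.03
tool_pos: [0.6119, 0.0903, 0.3398]
eef_rot: [0.723, 0.691, -0.001, -0.0]
contact_force: [0.3, -0.4, -4.7]
opening: 0.179
[]
[ 0.05570572  0.02860891 -4.22864801] [ 0.09032561  0.62517803 -0.57867624  1.43251171  0.35279255  1.18905654
 -0.58015321]
```

View pics/w3.png

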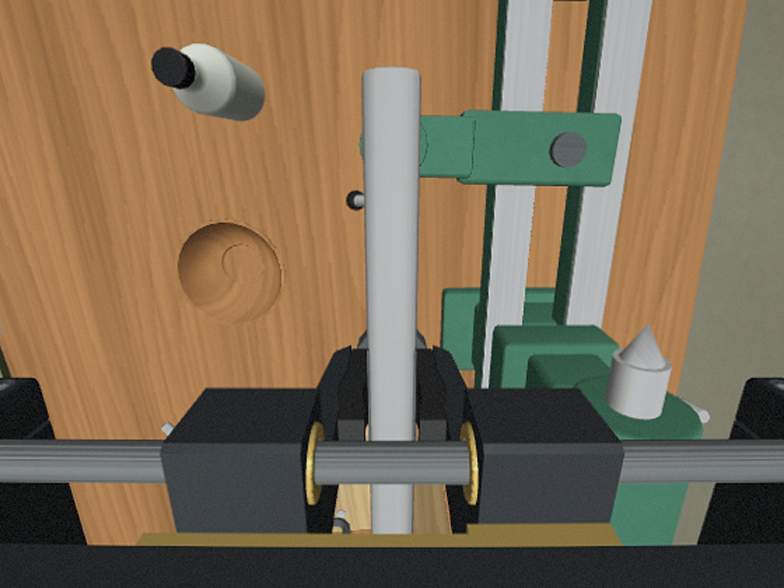

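The bar hides the boss, at about (394,144). I'll step 70 mm aside to look.

```bash
python3 -m jog '[{"translation":[0,-0.5,0],"twist":0,"claw":0},{"translation":[0,-0.7,0],"twist":0,"claw":0},{"translation":[0,-0.5,0],"twist":0,"claw":0},{"translation":[0,0,0],"twist":0,"claw":0},{"translation":[0,0,0],"twist":0,"claw":0},{"translation":[0,0,0],"twist":0,"claw":0},{"translation":[0,0,0],"twist":0,"claw":0}]'
python3 - <<'E'
from h import *
s=snap('wrist');save(s,'w4.png',(30,230,180,480),2.6)
print(s['fx'],[(x['location'],x['confidence'],atz(s,*x['location'],.199)) for x in r.spot_point('socket_mouth','wrist')][:2])
E
```

```text
clock: 14.72
tool_pos: [0.5456, 0.0936, 0.3405]
eef_rot: [0.724, 0.69, 0.0, 0.0]
contact_force: [0.0, -0.1, -5.0]
opening: 0.176
302.5392433295006 [([102.6, 353.7], 0.84, array([0.61670776, 0.17520083, 0.199     ])), ([67.0, 216.0], 0.17, array([0.49585329, 0.21039506, 0.199     ]))]
```

View pics/w4.png

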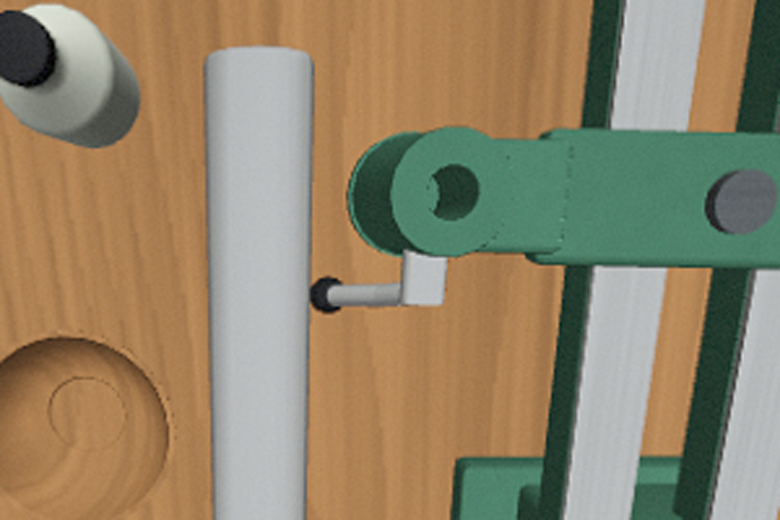

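The bore's centre is at crop (453.5,191.5), with boss and bore concentric. I'll compute the mouth position, where the bar sits relative to the tool, and the bed angle.

Run:
```python
from h import *
s=snap('wrist');st=r.get_state();p=np.array(st['tool_pos']);Rt=R.from_quat(st['eef_rot']).as_matrix()
f=lambda c,rw,z:atz(s,30+rw/2.6,180+c/2.6,z)
m=f(453.5,191.5,.199);print('mouth',m,'R',np.linalg.norm(f(453.5,127,.199)-f(453.5,256,.199)),'tool',p)
gz=p[2]+.0214
print('bar end tool',Rt.T@(f(259.5,47,gz+.008)-p), Rt.T@(f(259.5,500,gz+.008)-p))
a,b=f(625,0,.115),f(568,515,.115);print(a,b,'bed yaw',np.degrees(np.arctan2(-(a-b)[0],(a-b)[1])))
print('tool yaw',np.degrees(np.arctan2(Rt[1,0],Rt[0,0]))-90)
d=Rt.T@(m-p);print('to go in tool units',d/.04,'mm',d*1e3)
for k in range(3):
    s=snap('wrist');x=r.spot_point('socket_mouth','wrist')[0];print(x['location'],atz(s,*x['location'],.199))
t=snap('top')
a=[atz(t,214/1.4,130/1.4,.115),atz(t,231/1.4,375/1.4,.115)]
x=r.spot_point('rest_seat','top');print([(np.round(i['location']),round(i['confidence'],2)) for i in x[:2]])
save(t,'t4.png',(90,240,160,320),4)
```

```text
mouth [0.61689679 0.17456763 0.199     ] R 0.042675623809429096 tool [0.54520128 0.09398372 0.34015191]
bar end tool [ 0.09983773  0.00033278 -0.02937863] [ 0.03490936  0.00033405 -0.02939249]
[0.70699022 0.24854521 0.115     ] [0.69967847 0.01553881 0.115     ] bed yaw -1.7973536303304947
tool yaw -2.659015053793553
to go in tool units [2.09482719 1.69645304 3.52950669] mm [ 83.79308774  67.85812179 141.18026779]
[103.4, 352.4] [0.61485932 0.17498416 0.199     ]
[105.1, 353.8] [0.61581735 0.17363548 0.199     ]
[104.1, 354.8] [0.61654974 0.17451107 0.199     ]
[(array([143., 364.]), 0.8), (array([280., 333.]), 0.76)]
```

```bash
python3 -m jog '[{"translation":[0.4,0.3,0],"twist":0,"claw":0},{"translation":[0.7,0.6,0],"twist":0,"claw":0},{"translation":[0.6,0.5,0],"twist":0,"claw":0},{"translation":[0.35,0.3,0],"twist":0,"claw":0},{"translation":[0.04,0,0.3],"twist":0,"claw":0},{"translation":[0,0,0.4],"twist":0,"claw":0},{"translation":[0,0,0.3],"twist":0,"claw":0},{"translation":[0,0,0.1],"twist":0,"claw":0},{"translation":[0,0,0],"twist":0,"claw":0},{"translation":[0,0,0],"twist":0,"claw":0},{"translation":[0,0,0],"twist":0,"claw":0}]'
python3 - <<'E'
from h import *
st=r.get_state();Rt=R.from_quat(st['eef_rot']).as_matrix();p=np.array(st['tool_pos'])
print(p,Rt.T@(np.array([.6167,.1745,.199])-p)/.04)
s=snap('side')
tip=p+[0,0,.0214-.106];print('tip',tip,proj(s,tip),'mouth',proj(s,[.6167,.1745,.199]),[x['location'] for x in r.spot_point('socket_mouth','side')[:1]])
a,b=proj(s,tip);a=int(a);b=int(b);save(s,'s5.png',(a-60,a+60,b-80,b+80),5)
E
```

```text
clock: 16.18
tool_pos: [0.6169, 0.1748, 0.2974]
eef_rot: [0.723, 0.691, 0.001, 0.0]
contact_force: [-0.0, -0.0, -5.2]
opening: 0.176
[0.61692097 0.17483978 0.2973766 ] [-0.01098041 -0.00948011  2.45939302]
tip [0.61692097 0.17483978 0.2127766 ] (np.float64(205.05227376028486), np.float64(221.16979404334424)) mouth (np.float64(208.98813243555506), np.float64(221.810353625292)) [[208.2, 216.4]]
```

View pics/s5.png

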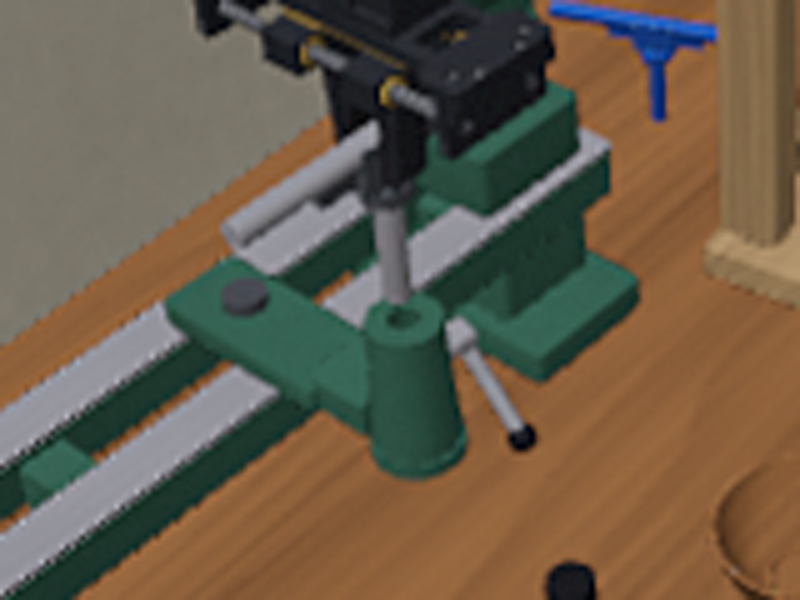

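The tip stands at crop (397,300), just above the bore at (404,317), so it is about 1–2 mm off. I'll nudge (-1,-0.8) mm and lower slowly, watching the force.

```bash
python3 -m jog '[{"translation":[-0.02,-0.028,0.1],"twist":0,"claw":0},{"translation":[0,0,0.1],"twist":0,"claw":0},{"translation":[0,0,0.1],"twist":0,"claw":0},{"translation":[0,0,0.05],"twist":0,"claw":0},{"translation":[0,0,0.05],"twist":0,"claw":0},{"translation":[0,0,0.05],"twist":0,"claw":0},{"translation":[0,0,0],"twist":0,"claw":0},{"translation":[0,0,0],"twist":0,"claw":0},{"translation":[0,0,0],"twist":0,"claw":0}]'
python3 -c "
from h import *
s=r.get_state();print(s['contact_force'],s['moment'],s['opening'],s['tool_pos'])"
```

```text
clock: 17.03
tool_pos: [0.6153, 0.1738, 0.2784]
eef_rot: [0.723, 0.691, 0.0, 0.0]
contact_force: [-0.2, -0.4, -4.3]
opening: 0.177
[-0.23759451 -0.3652898  -4.28865917] [-0.09264747 -0.1683802  -0.00833929] 0.17660547558981127 [0.61532416 0.17383239 0.27841944]
```

```bash
python3 -m jog '[{"translation":[0,0,0.03],"twist":0,"claw":0},{"translation":[0,0,0.03],"twist":0,"claw":0},{"translation":[0,0,0.03],"twist":0,"claw":0},{"translation":[0,0,0],"twist":0,"claw":0},{"translation":[0,0,0],"twist":0,"claw":0},{"translation":[0,0,0],"twist":0,"claw":0}]'
python3 -c "
from h import *
s=r.get_state();print(s['contact_force'],s['moment'],s['opening'],s['tool_pos'])"
python3 -m jog '[{"translation":[0,0,0.04],"twist":0,"claw":0},{"translation":[0,0,0.04],"twist":0,"claw":0},{"translation":[0,0,0],"twist":0,"claw":0},{"translation":[0,0,0],"twist":0,"claw":0},{"translation":[0,0,0],"twist":0,"claw":0}]'
python3 -c "
from h import *
s=r.get_state();print(s['contact_force'],s['moment'],s['opening'],s['tool_pos'])"
```

```text
clock: 17.53
tool_pos: [0.6153, 0.1738, 0.2747]
eef_rot: [0.723, 0.691, 0.0, 0.0]
contact_force: [-0.6, -0.0, -5.1]
opening: 0.181
[-0.63375395 -0.00809221 -5.05942708] [-0.02708901 -0.2818723  -0.02589087] 0.1810947335632698 [0.6152785  0.17376586 0.27467847]
clock: 17.95
tool_pos: [0.6152, 0.1738, 0.2715]
eef_rot: [0.723, 0.691, -0.0, 0.0]
contact_force: [1.3, -1.0, -4.9]
opening: 0.18
[ 1.30772367 -0.96035541 -4.85972453] [-0.03497251 -0.26283371 -0.02956064] 0.17955650711501778 [0.61523627 0.17375647 0.27145465]
```

The moment shows the bore nudging the post towards +x by about 2 N, so I'll give it 0.8 mm that way and carry on.

```bash
python3 -m jog '[{"translation":[0,0.02,0],"twist":0,"claw":0},{"translation":[0,0,0.05],"twist":0,"claw":0},{"translation":[0,0,0.05],"twist":0,"claw":0},{"translation":[0,0,0.05],"twist":0,"claw":0},{"translation":[0,0,0],"twist":0,"claw":0},{"translation":[0,0,0],"twist":0,"claw":0},{"translation":[0,0,0],"twist":0,"claw":0}]'
python3 -c "
from h import *
s=r.get_state();print(s['contact_force'],s['moment'],s['opening'],s['tool_pos'])"
python3 -m jog '[{"translation":[0,0,0.06],"twist":0,"claw":0},{"translation":[0,0,0.06],"twist":0,"claw":0},{"translation":[0,0,0.06],"twist":0,"claw":0},{"translation":[0,0,0],"twist":0,"claw":0},{"translation":[0,0,0],"twist":0,"claw":0},{"translation":[0,0,0],"twist":0,"claw":0}]'
python3 -c "
from h import *
s=r.get_state();print(s['contact_force'],s['moment'],s['opening'],s['tool_pos'])"
```

```text
clock: 18.53
tool_pos: [0.616, 0.1738, 0.2655]
eef_rot: [0.723, 0.691, -0.0, -0.0]
contact_force: [-0.3, 0.5, -5.1]
opening: 0.177
[-0.26239572  0.48975937 -5.11538275] [-0.09043695 -0.04095472  0.00627591] 0.17712148107703635 [0.61597101 0.17379815 0.26547781]
clock: 19.03
tool_pos: [0.616, 0.1738, 0.2583]
eef_rot: [0.723, 0.691, 0.0, 0.0]
contact_force: [0.3, 0.1, -4.8]
opening: 0.179
[ 0.29091194  0.05518649 -4.78179078] [-0.05708826 -0.09738889 -0.04927356] 0.1787784047263582 [0.61603465 0.17380863 0.258311  ]
```

```bash
python3 -m jog '[{"translation":[0,0,0.08],"twist":0,"claw":0},{"translation":[0,0,0.08],"twist":0,"claw":0},{"translation":[0,0,0.08],"twist":0,"claw":0},{"translation":[0,0,0.08],"twist":0,"claw":0},{"translation":[0,0,0.08],"twist":0,"claw":0},{"translation":[0,0,0],"twist":0,"claw":0},{"translation":[0,0,0],"twist":0,"claw":0},{"translation":[0,0,0],"twist":0,"claw":0}]'
python3 -c "
from h import *
s=r.get_state();print(s['contact_force'],s['moment'],s['opening'],s['tool_pos'])"
python3 -m jog '[{"translation":[0,0,0.08],"twist":0,"claw":0},{"translation":[0,0,0.08],"twist":0,"claw":0},{"translation":[0,0,0.08],"twist":0,"claw":0},{"translation":[0,0,0.08],"twist":0,"claw":0},{"translation":[0,0,0.08],"twist":0,"claw":0},{"translation":[0,0,0],"twist":0,"claw":0},{"translation":[0,0,0],"twist":0,"claw":0},{"translation":[0,0,0],"twist":0,"claw":0}]'
python3 -c "
from h import *
s=r.get_state();print(s['contact_force'],s['moment'],s['opening'],s['tool_pos'])"
```

```text
clock: 19.7
tool_pos: [0.6161, 0.1738, 0.2424]
eef_rot: [0.723, 0.691, 0.0, 0.0]
contact_force: [-0.6, 0.0, -4.3]
opening: 0.177
[-0.59175576  0.0242     -4.30685136] [-0.01412806 -0.01095824  0.02850055] 0.17670134484067726 [0.61610689 0.17380816 0.24239385]
clock: 20.37
tool_pos: [0.6161, 0.1738, 0.2264]
eef_rot: [0.723, 0.691, 0.0, 0.0]
contact_force: [0.7, 0.2, -4.7]
opening: 0.176
[ 0.6819585   0.17622422 -4.71060813] [-0.06864689 -0.09104296  0.00188134] 0.17630967606058753 [0.61609371 0.17384607 0.22636712]
```

```bash
python3 -m jog '[{"translation":[0,0,0.07],"twist":0,"claw":0},{"translation":[0,0,0.07],"twist":0,"claw":0},{"translation":[0,0,0.06],"twist":0,"claw":0},{"translation":[0,0,0.03],"twist":0,"claw":0},{"translation":[0,0,0],"twist":0,"claw":0},{"translation":[0,0,0],"twist":0,"claw":0},{"translation":[0,0,0],"twist":0,"claw":0}]'
python3 -m jog '[{"translation":[0,0,0.03],"twist":0,"claw":0},{"translation":[0,0,0.03],"twist":0,"claw":0},{"translation":[0,0,0],"twist":0,"claw":0},{"translation":[0,0,0],"twist":0,"claw":0},{"translation":[0,0,0],"twist":0,"claw":0}]'
python3 -m jog '[{"translation":[0,0,0.02],"twist":0,"claw":0},{"translation":[0,0,0],"twist":0,"claw":0},{"translation":[0,0,0],"twist":0,"claw":0},{"translation":[0,0,0],"twist":0,"claw":0}]'
```

```text
clock: 20.95
tool_pos: [0.6161, 0.1738, 0.2172]
eef_rot: [0.723, 0.691, 0.0, 0.0]
contact_force: [0.5, 0.5, -5.1]
opening: 0.179
clock: 21.37
tool_pos: [0.616, 0.1738, 0.2147]
eef_rot: [0.723, 0.691, 0.0, 0.0]
contact_force: [-0.4, -0.1, -3.9]
opening: 0.179
clock: 21.7
tool_pos: [0.616, 0.1738, 0.2139]
eef_rot: [0.723, 0.691, 0.0, 0.0]
contact_force: [0.8, 0.9, -5.3]
opening: 0.177
```

```bash
python3 -m jog '[{"translation":[0,0,0.015],"twist":0,"claw":0},{"translation":[0,0,0],"twist":0,"claw":0},{"translation":[0,0,0],"twist":0,"claw":0},{"translation":[0,0,0],"twist":0,"claw":0}]'
python3 -m jog '[{"translation":[0,0,0.015],"twist":0,"claw":0},{"translation":[0,0,0],"twist":0,"claw":0},{"translation":[0,0,0],"twist":0,"claw":0},{"translation":[0,0,0],"twist":0,"claw":0}]'
```

```text
clock: 22.03
tool_pos: [0.6161, 0.1738, 0.2135]
eef_rot: [0.723, 0.691, 0.0, 0.0]
contact_force: [0.3, 0.1, -2.8]
opening: 0.175
clock: 22.37
tool_pos: [0.6161, 0.1739, 0.2134]
eef_rot: [0.723, 0.691, 0.0, 0.0]
contact_force: [-1.8, -1.5, 3.8]
opening: 0.175
```

Collar has seated: z is within 0.2 mm of the expected height and the force has reversed to +3.8 N. I'll ease the grip and open.

```bash
python3 -m jog '[{"translation":[0,0,-0.015],"twist":0,"claw":0},{"translation":[0,0,0],"twist":0,"claw":0},{"translation":[0,0,0],"twist":0,"claw":0},{"translation":[0,0,0],"twist":0,"claw":20},{"translation":[0,0,0],"twist":0,"claw":24},{"translation":[0,0,0],"twist":0,"claw":30},{"translation":[0,0,0],"twist":0,"claw":40},{"translation":[0,0,0],"twist":0,"claw":55},{"translation":[0,0,0],"twist":0,"claw":65},{"translation":[0,0,0],"twist":0,"claw":65},{"translation":[0,0,0],"twist":0,"claw":65},{"translation":[0,0,0],"twist":0,"claw":65},{"translation":[0,0,0],"twist":0,"claw":65}]' 5
```

```text
clock: 23.45
tool_pos: [0.616, 0.1738, 0.2133]
eef_rot: [0.723, 0.691, 0.0, 0.0]
contact_force: [-0.9, -0.0, 0.2]
opening: 0.652
```

```bash
python3 -m jog '[{"translation":[0,0,-0.2],"twist":0,"claw":65},{"translation":[0,0,-0.4],"twist":0,"claw":65},{"translation":[0,0,-0.7],"twist":0,"claw":65},{"translation":[0,0,-0.7],"twist":0,"claw":65},{"translation":[0,0,-0.7],"twist":0,"claw":65},{"translation":[0,0,-0.5],"twist":0,"claw":65},{"translation":[0,0,-0.2],"twist":0,"claw":65},{"translation":[0,-0.5,0],"twist":0,"claw":65},{"translation":[0,-0.7,0],"twist":0,"claw":65},{"translation":[0,-0.6,0],"twist":0,"claw":65},{"translation":[0,0,0],"twist":0,"claw":65},{"translation":[0,0,0],"twist":0,"claw":65},{"translation":[0,0,0],"twist":0,"claw":65}]'
python3 - <<'E'
from h import *
s=snap('wrist');save(s,'w6.png',None,1.2)
a=s['img'];s2=snap('side');b=cv2.resize(s2['img'][150:260,160:300],(560,440))
cv2.imwrite('pics/f6.png',cv2.resize(np.hstack([a,b[:420]])[:,:,::-1],(800,300)))
for n,q in (('wrist',s),('side',s2)):
  for l,z in (('rest_grip',.235),('rest_seat',.199)):
    print(n,l,[(np.round(x['location']),round(x['confidence'],2),atz(q,*x['location'],z).round(4)) for x in r.spot_point(l,n)][:2])
E
```

```text
clock: 24.53
tool_pos: [0.5447, 0.1767, 0.3492]
eef_rot: [0.723, 0.691, 0.0, 0.0]
contact_force: [0.0, 0.1, 0.5]
opening: 0.651
wrist rest_grip [(array([203., 360.]), 0.81, array([0.6174, 0.172 , 0.235 ])), (array([368., 193.]), 0.6, array([ 0.4408, -0.0106,  0.235 ]))]
wrist rest_seat [(array([352., 199.]), 0.82, array([ 0.4364, -0.0235,  0.199 ])), (array([192., 348.]), 0.69, array([0.6143, 0.1724, 0.199 ]))]
side rest_grip [(array([196., 224.]), 0.9, array([0.6149, 0.1633, 0.235 ])), (array([159., 408.]), 0.76, array([ 0.2992, -0.2632,  0.235 ]))]
side rest_seat [(array([168., 406.]), 0.79, array([ 0.3022, -0.2665,  0.199 ])), (array([207., 220.]), 0.64, array([0.6255, 0.1713, 0.199 ]))]
```

View pics/f6.png

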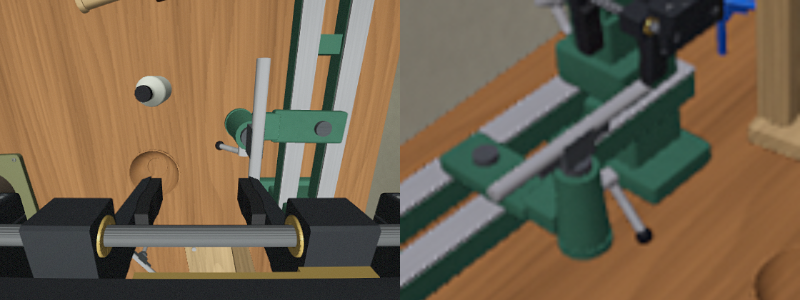

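The rest stands home in the socket with the collar on the boss and the bar parallel to the bed. The gripper is clear of it, so I'm handing in.

```bash
python3 -c "
from plant import r
print(r.finish_job(), r.get_state()['clock'])"
```

```text
the job is handed in; nothing more can be done
the job is handed in; nothing more can be done
```

The tool rest is off the rack and in the banjo's socket, let go, and I handed the job in with the last clock reading at about 24.5 s. The hand-in gives no verdict.

- **Off the hooks:** I took the larger steel T, the one on the rack, and eased it up along a measured lean of about 16.5°. At each check the side force stayed within 1 N, which is about the sensor's noise. I drew it out after about 160 mm of rise.
- **Into the socket:** The post brushed the bore at about 2 N, so I shifted it 0.8 mm and it went down freely. The collar seated at TCP z = 0.2134 m against an expected 0.2136 m. The tool then read +3.8 N, or about 9 N on the banjo.
- **Bar angle:** The bar stood at -2.7° and the bed measured between -1.8° and -2.8°, well inside the 5.7° allowed.
- **Last look:** The final pictures show the collar on the boss and the gripper clear. The mallet was out of view, but nothing was moved near the mallet, bowl or glue bottle.
- **Checks that disagreed:** The side camera's network points for the seated rest were up to about 10 mm off. The wrist camera's agreed within about 3 mm. I trusted the wrist view, the seating height and the force.

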